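Enable the bench laser with its key

TASK

Two keys lie on the bench: switch the laser's box on with the one that fits its keyhole, the key whose bit has equal wings on both sides. First hang that key bit-down by its crossbar in the notches of the fork stand and let go of it, then take it from above by its bow, push it fully home in the keyhole and turn it clockwise all the way to on. Leave the key in the switch and let go of it; leave the other key lying where it is.

Things in the scene. Friction and masses are not known exactly. Their poses are not given: they have to be found in the camera images.
- key_shaft (a point): The key that fits: steel, 136 mm long, 14 mm thick, about 0.14 kg, lying flat. Point on its axis in mid-shaft, near the centre of mass, 7 mm above the bench. x runs from bow to bit, y along the crossbar, z up as it lies. Shaft 14 mm diameter, round, x -38 to +22 mm from here; crossbar 8 mm diameter, 80 mm long, at x -26 mm. Half a turn about x makes no difference.
- key_bow (a point): Centre of the key's flat black bow, 60 mm from the shaft point towards -x: 44 mm long (x), 32 mm wide (y), 14 mm thick (z). Axes as for the shaft point.
- key_tip (a point): Tip of the key's bit, on the axis, 54 mm from the shaft point towards +x. The flat bit is 33 mm long (x), 26 mm wide (y), 9 mm thick (z), with equal wings on both sides; its last 5 mm are stepped down to 20 by 6 mm. Axes as for the shaft point.
- spare_key_shaft (a point): The same shaft point of the other key, which does not fit: same bow, crossbar and shaft, but its bit is a flag that sticks out 26 mm on one side only (+y). It lies flat beside the first; either may be the nearer to the robot. Leave it alone.
- fork_seat (a point): Fork stand, fixed: two aluminium cheeks 46 mm apart (inner faces) along y, 8 mm thick, on a 6 mm base 80 x 92 mm, open between. Point where the middle of the key's crossbar rests, 96 mm above the bench, 4 mm above the floors of the notches. Notches are 12 mm wide along x at the floor, 23 mm at their tops 12 mm above here; cheeks reach 18 mm either side along x.
- key_fork: The same fork stand, origin at the centre of its underside. A crossbar laid along y in the notches pivots freely: a key let go of there with its shaft level along x swings bit-down between the cheeks by its own weight (it sways for about 3 s and may rest up to 0.1 rad off plumb); its bow then stands above the cheeks.
- keyhole (a point): Centre of the keyhole's mouth, in the key barrel, flush with the box's top, 54 mm above the bench. Slot 30 mm long along x, 12 mm wide along y, 30 mm deep, flat floor, 2 mm chamfer; z up; the frame turns with the barrel. Fully home, the bit's tip stands on the floor, the key upright with its crossbar along x and 50 mm above the mouth.
- switch_box: The grey switch box, fixed, 116 x 116 mm, 54 mm high; origin at the centre of its underside. A steel bezel 59 mm in diameter and 3 mm high surrounds the key barrel in the middle of its top.
- barrel (a joint): Turn of the key barrel, rad, clockwise from above: 0 off (slot points to the single tick marks), 1.2 on, its stop (slot points to the double tick marks). The key turns about 0.1 rad before the barrel follows. Light friction, about 0.06 N m; it stays where it is left.
- key: The key that fits, as a whole; origin on its underside below the middle of the crossbar.

How it is judged (in metres and radians):
On the way, in this order (a step that is already met when the one before it is completed fails the run):
1. the key hangs bit-down in the fork's notches by its crossbar, let go of (distance between key_shaft and fork_seat below 0.04 m and angle between key_shaft's own x axis and vertical above 2.5 rad and contact force between key and key_fork above 0.2 N and contact force between key and the arm below 0.1 N and contact force between key and the fingers below 0.1 N), for 0.2 s.
2. the key is fully home in the keyhole, the switch still near off (z of key_shaft in the frame of keyhole below 0.03 m and horizontal distance between key_shaft and keyhole below 0.008 m and angle between key_shaft's own x axis and vertical above 2.85 rad and value of joint barrel below 0.3 rad), for 0.1 s.
At the end, for the whole second after the job is handed in: The switch has been turned to on with the key (barrel past 1.05 of 1.2 rad); the fitting key stands in the keyhole, home to within 6 mm, within 10 mm of its centre and about 0.34 rad of upright, at rest and let go of; the other key lies within 30 mm of where it was (value of joint barrel above 1.05 rad and z of key_shaft in the frame of keyhole below 0.03 m and horizontal distance between key_shaft and keyhole below 0.01 m and angle between key_shaft's own x axis and vertical above 2.8 rad and linear speed of key below 0.02 m/s and distance of spare_key_shaft from where it was at the start of the episode below 0.03 m); the robot touches nothing.
It fails at once if the other key is moved by more than 30 mm (distance of spare_key_shaft from where it was at the start of the episode above 0.03 m).
It also fails if it takes over 67 s, if anything falls off the work surface, if the arm or the gripper's body presses on something with over 40 N, if the wrist force passes 120 N, or if a joint passes its speed limit or range.

ROBOT

A 6-joint arm with a two-finger parallel gripper is mounted at the origin on a cart in front of the work surface, level with it; the furniture and walls round the work are solid. World frame = base frame: x ahead of the robot, y to its left, z up, the work surface at z = 0. Lengths are in mm, angles in rad, forces in N, time in s.
With the tool pointing down it reaches from about 250 to 725 mm from the base axis. Payload 9.7 kg.
Tool frame: the origin (TCP) lies at the very end of the fingers, on their centre line; the grasp point (between the pads) lies 19 mm behind it; z points along the fingers, y is the line along which they close (so a half turn about z gives the same grasp; the last joint's range is limited). The gripper opens to 85 mm and grips with 20 to 120 N. Pads are 22 mm wide; open, the fingers measure 114 mm over their backs; the gripper's body (76 mm by 85 mm) begins 54 mm behind the grasp point. The pads swing forward as they close: fully open they stand 13 mm farther back than shut.
Start: joints at [1.225, 0.087, 0.176, 1.66, 0, 1.571], TCP at [186.419, 517.441, 231.284] pointing down, gripper open.
Joint ranges: [-3.13, 3.13], [-0.85, 1.81], [-1.15, 1.24], [-2.2, 2.28], [-1.44, 1.52], [-3.14, 3.14]. Speed limits (rad/s): [2.22, 2.22, 2.57, 3.14, 3.14, 3.14].

INTERFACE

Orientations are given as a unit quaternion [w, x, y, z].
In Python, from cell import monitor, cams, finish_job gives the robot as it stands. The module is installed in compiled form; this text tells all that it offers.
- The arm moves only by the tool move_arm, never from a script. Its argument "targets" is text: rows parted by semicolons, each of 7 numbers parted by spaces: the opening, from -1 (shut) to 1 (fully open), then the shift along the tool's x, y, z in m, then the turn, a rotation vector about the tool's x, y, z in rad. In form: claw x y z ax ay az; .... A call has 1 to 20 rows; each row shifts and turns the commanded pose from where the row before left it, along the tool's axes as they then stand; what a row does not reach is not made up. A row lasts 1/12 s, in which the tool goes at most 41.7 mm and 7.16 degrees, less where a joint would pass 70% of its speed; a pose out of reach is approached as far as the arm can. A call is refused whole if a number of a shift passes 0.0417 or a number of a turn 0.125, either way. A call with a gripper value outside its range is refused whole. The fingers move at their own pace and stop on an object; "grip_force" is the grip in N (left out, the last holds). Time passes only in rows, so rows that do not move let the fingers close. It gives the time, the measured TCP pose, the force, the opening and the grip force at its end, in the units of the state.
- monitor.read_state(): the state, without advancing time (a new reading comes with each control period).
- cams.grab_frame(name): name is "side" or "top" or "wrist"; returns the picture (420x560x3 uint8, red, green, blue); there is no depth.
- cams.get_calibration(name): a dict with "fx", "fy", "cx", "cy" (pixels), "R" (3x3) and "t" (3): a world point X has camera coordinates R X + t. Camera axes: x right, y down, z forward; pixel columns grow to the right and rows downward; lengths in mm; the calibration is good to about 2 mm. The wrist camera is an equidistant fisheye: a pixel r from the principal point sees the ray r / f radians off the axis. A picture is of the moment at which its call begins: read the wrist's pose just before it. get_calibration takes no time and is no camera call; for the wrist camera it gives the pose at the moment of the call.
- finish_job(): hands the job in; it is judged then, once.
The state is a dict: "t": time; "q": joint angles; "qvel": joint speeds; "effort": joint torques, N m; "tcp_pos": TCP position; "ee_rot": TCP orientation; "force": force on the tool from outside, world axes, zero at the start; "moment": the same for the moment, N m; "width": finger opening in mm; "finger_force": force on a finger pad.
Only numpy, scipy, OpenCV 4.12 (cv2) and the standard library are available. Lean on these libraries where they do the work, as an engineer would, in place of code of your own. Each camera call takes 0.05 s, during which the arm holds its last target. There are 200 camera calls.

## Working session

There is one attempt and no reset: what is moved stays moved. The work goes in short steps, Python scripts to look and compute and a tool call to move; the robot and the scene stay as the last step left them, time stands still between calls to the robot, and variables do not carry over. Pictures are saved under pics/ and viewed, at most 10 in all, crops included, and the job is handed in when it is done.

Besides the shell and the picture viewer there is one more tool, called as name(argument=value, ...), one argument or row to a line, values as JSON. move_arm: Moves the arm, as the interface text tells. Its arguments: {"type":"object","properties":{"targets":{"type":"string"},"grip_force":{"type":"number"}},"required":["targets"]}

```bash
mkdir -p pics
python3 - <<'E'
from cell import monitor,cams
import cv2,numpy as np
s=monitor.read_state();print(s)
for n in ["side","top"]:
    c=cams.get_calibration(n);print(n,{k:np.round(v,3).tolist() for k,v in c.items()})
    cv2.imwrite(f"pics/{n}0.png",cams.grab_frame(n)[:,:,::-1])
E
```

```text
{'t': 0.0, 'q': array([ 1.22500054e+00,  8.74791050e-02,  1.75138322e-01,  1.65981722e+00,
       -5.24095972e-06,  1.57080479e+00]), 'qvel': array([-0.00012157,  0.00037637,  0.00071471, -0.0010353 , -0.00061481,
        0.0001373 ]), 'effort': array([-1.57746097e-03, -5.20393574e+01,  4.64802861e+01,  1.63009192e-02,
       -1.18598159e-04, -1.09212756e-06]), 'tcp_pos': array([186.34213872, 517.2227623 , 230.57476692]), 'ee_rot': array([-1.14545988e-04,  1.72041882e-01,  9.85089401e-01, -6.71140511e-04]), 'force': array([-0.51052713, -0.8713311 , -0.86518642]), 'moment': array([-0.06301901,  0.01108914,  0.00437416]), 'finger_force': 0.0, 'width': 85.61514782815637}
side {'fx': 538.399, 'fy': 538.399, 'cx': 285.686, 'cy': 208.167, 'R': [[-0.997, -0.073, 0.001], [-0.046, 0.621, -0.782], [0.056, -0.78, -0.623]], 't': [495.571, 3.18, 1188.892]}
top {'fx': 382.455, 'fy': 382.455, 'cx': 284.246, 'cy': 208.229, 'R': [[-0.012, -1.0, 0.015], [-0.998, 0.011, -0.062], [0.061, -0.015, -0.998]], 't': [174.741, 469.359, 922.449]}
```

View pics/top0.png

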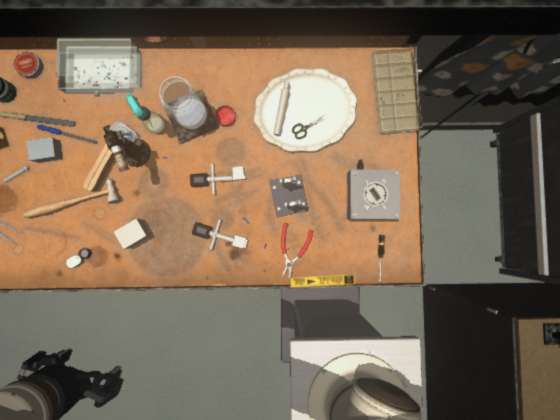

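View pics/side0.png

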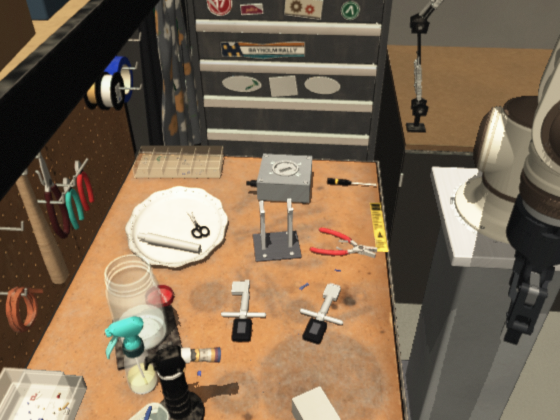

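The top view shows keys at about (217,177) and (220,236), the fork at (290,195) and the box at (375,195). I'll zoom in to tell the bits apart.

Run:
```python
import cv2,numpy as np
a=cv2.imread('pics/top0.png')[155:260,180:410];b=cv2.imread('pics/side0.png')[265:350,210:350]
a=cv2.resize(a,None,fx=3.4,fy=3.4,interpolation=cv2.INTER_CUBIC)[:357,:782]
cv2.imwrite('pics/c1.png',a)
b=cv2.resize(b,None,fx=5,fy=5,interpolation=cv2.INTER_CUBIC);cv2.imwrite('pics/c2.png',b)
```

```text
(no output)
```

View pics/c1.png

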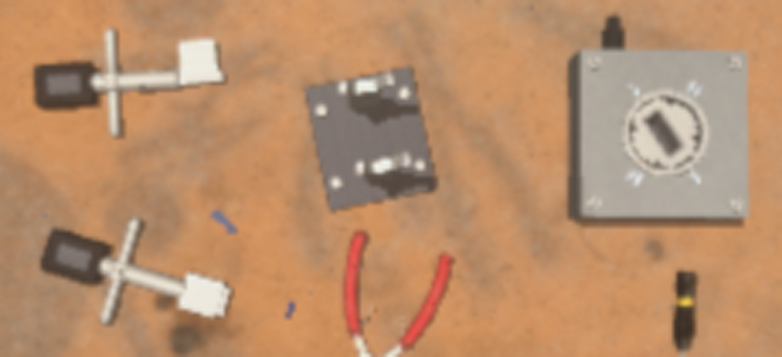

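View pics/c2.png

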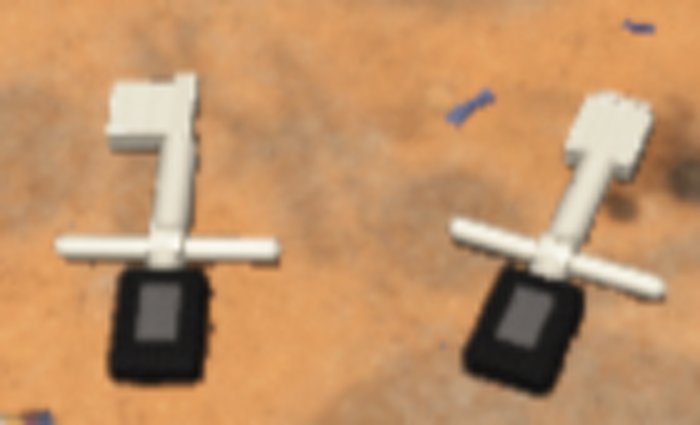

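c1/c2: the fitting key (symmetric bit) is the nearer one, with its bow at top pixel ~(202,230). The spare, with a one-sided flag, is the farther one. The fork's cheeks stand along world x, and the slot lies along the single ticks (off). Next I'll cast rays.

```bash
cat > h.py <<'E'
import numpy as np,cv2
from cell import monitor,cams
from scipy.spatial.transform import Rotation as Ro
def ray(c,uv,fish=False):
    p=np.atleast_2d(np.float64(uv)); m=np.c_[(p[:,0]-c['cx'])/c['fx'],(p[:,1]-c['cy'])/c['fy']]
    if fish:
        r=np.linalg.norm(m,axis=1)+1e-9; d=np.c_[m*(np.sin(r)/r)[:,None],np.cos(r)]
    else: d=np.c_[m,np.ones(len(m))]
    R=np.array(c['R']);return -R.T@np.array(c['t']), d@R
def plane(c,uv,z,fish=False):
    o,d=ray(c,uv,fish); return o+d*((z-o[2])/d[:,2])[:,None]
def proj(c,X,fish=False):
    p=np.atleast_2d(X)@np.array(c['R']).T+np.array(c['t'])
    if fish:
        n=np.hypot(p[:,0],p[:,1])+1e-9; q=p[:,:2]/n[:,None]*np.arctan2(n,p[:,2])[:,None]
    else: q=p[:,:2]/p[:,2:]
    return q*[c['fx'],c['fy']]+[c['cx'],c['cy']]
def pose():
    s=monitor.read_state();w,x,y,z=s['ee_rot'];return s,np.array(s['tcp_pos']),Ro.from_quat([x,y,z,w])
def go(target,yaw):
    """tool-frame shift (m) and rotvec to reach target mm, tool down with y_tool at yaw deg"""
    s,p,R=pose();a=np.radians(yaw);y=np.array([np.cos(a),np.sin(a),0]);z=np.array([0,0,-1.]);x=np.cross(y,z)
    T=Ro.from_matrix(np.c_[x,y,z]);sh=R.inv().apply(np.array(target)-p)/1000
    print('t',round(s['t'],2),'tcp',p.round(1),'q',np.round(s['q'],2),'shift',sh.round(4),'rot',(R.inv()*T).as_rotvec().round(3))
E
python3 - <<'E'
from h import *
c=cams.get_calibration('top');f=lambda l:np.array(l)/3.4+[180,155]-.3
k=plane(c,f([[76,256],[120,272],[228,300],[136,220],[106,322]]),10);print('bow,cross,tip,ends',k.round(0).tolist())
k=plane(c,f([[305,88],[411,67],[437,190],[331,211]]),6);print('fork',k.round(0).tolist(),k.mean(0))
k=plane(c,f([[665,132]]),57);print('box',k.round(0));s=plane(c,f([[648,112],[682,152]]),54);print(s.round(0),np.degrees(np.arctan2(*(s[0]-s[1])[1::-1])))
b=plane(c,f([[580,52],[747,50],[748,217],[582,217]]),54);print(b.round(0).tolist(),b.mean(0))
print(plane(c,f([[67,84],[203,82]]),10))
E
```

```text
bow,cross,tip,ends [[420.0, 370.0, 10.0], [409.0, 339.0, 10.0], [388.0, 262.0, 10.0], [446.0, 328.0, 10.0], [373.0, 349.0, 10.0]]
fork [[541.0, 205.0, 6.0], [555.0, 128.0, 6.0], [465.0, 110.0, 6.0], [451.0, 187.0, 6.0]] [503.04407399 157.67307959   6.        ]
box [[501. -44.  57.]]
[[515. -33.  54.]
 [487. -56.  54.]] 39.218815877438566
[[557.0, 13.0, 54.0], [558.0, -103.0, 54.0], [442.0, -100.0, 54.0], [443.0, 14.0, 54.0]] [499.98267178 -44.0681733   54.        ]
[[544.71116653 377.1384182   10.        ]
 [545.22070603 278.97235023  10.        ]]
```

```bash
python3 -c "
from h import *
go([415,355,180],-16.5)"
```

```text
t 0.1 tcp [186.4 517.2 230.6] q [1.22 0.09 0.18 1.66 0.   1.57] shift [-0.2701 -0.0751  0.0507] rot [-1.000e-03  1.000e-03  1.513e+00]
```

move_arm(
  targets="1 -0.027 -0.0075 0.005 0 0 0;1 -0.027 -0.0075 0.005 0 0 0;1 -0.027 -0.0075 0.005 0 0 0;1 -0.027 -0.0075 0.005 0 0 0;1 -0.027 -0.0075 0.005 0 0 0;1 -0.027 -0.0075 0.005 0 0 0;1 -0.027 -0.0075 0.005 0 0 0;1 -0.027 -0.0075 0.005 0 0 0;1 -0.027 -0.0075 0.005 0 0 0;1 -0.027 -0.0075 0.005 0 0 0",
  grip_force=80,
)

```text
t: 0.93
tcp_pos: [415.9, 354.3, 180.7]
ee_rot: [-0.0, 0.172, 0.985, -0.0]
force: [0.3, 0.6, -0.1]
width: 85.4
finger_force: 0.0
```

move_arm(
  targets="1 0 0 0 0 0 0.1164;1 0 0 0 0 0 0.1164;1 0 0 0 0 0 0.1164;1 0 0 0 0 0 0.1164;1 0 0 0 0 0 0.1164;1 0 0 0 0 0 0.1164;1 0 0 0 0 0 0.1164;1 0 0 0 0 0 0.1164;1 0 0 0 0 0 0.1164;1 0 0 0 0 0 0.1164;1 0 0 0 0 0 0.1164;1 0 0 0 0 0 0.1164;1 0 0 0 0 0 0.1164;1 0 0 0 0 0 0;1 0 0 0 0 0 0;1 0 0 0 0 0 0",
)

```text
t: 2.27
tcp_pos: [414.9, 355.3, 181.1]
ee_rot: [0.0, 0.8, 0.6, -0.0]
force: [-0.0, -0.4, 0.6]
width: 85.7
finger_force: 0.0
```

Run:
```python
from h import *
go([415,355,180],-16.5)
c=cams.get_calibration('wrist');im=cams.grab_frame('wrist');cv2.imwrite('pics/w1.png',im[:,:,::-1])
import pickle;pickle.dump(c,open('w1.pkl','wb'));print(c['fx'],c['cx'],c['cy'])
print(proj(c,[[420,370,10],[409,339,10],[388,262,10]],True))
```

```text
t 2.27 tcp [414.9 355.3 181.1] q [ 0.71  0.07  0.06  1.56 -0.    2.56] shift [-0.0003  0.0001  0.0011] rot [-0.     0.     0.004]
325.19226210127806 277.65578781723883 209.74322563828613
[[277.68227086 176.02289898]
 [275.8106948  208.6409387 ]
 [277.2874727  280.31481772]]
```

View pics/w1.png

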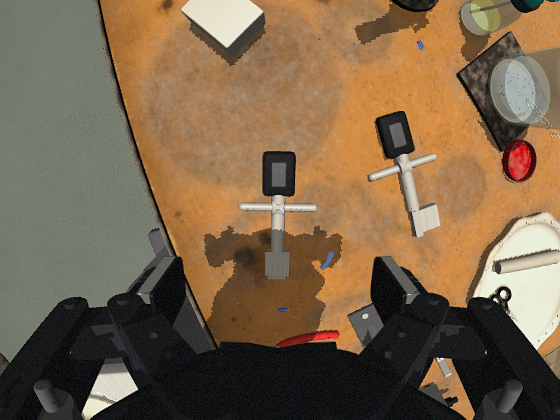

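The wrist view shows the key with bow centre (279,174), crossbar ends (240,206) and (317,208), and tip (277,279). This is close to prediction.

Run:
```python
from h import *
import pickle;c=pickle.load(open('w1.pkl','rb'))
k=plane(c,[[279,173.5],[278,207.5],[277,279],[240,206.5],[317,208.5]],8,True);print(k.round(1).tolist())
# bow top mask
im=cv2.imread('pics/w1.png');m=((im.max(2)<75)).astype(np.uint8);m[:140]=0;m[205:]=0;m[:,:255]=0;m[:,305:]=0
y,x=np.nonzero(m);print(x.min(),x.max(),y.min(),y.max())
d=k[2]-k[0];print(np.linalg.norm(d),np.degrees(np.arctan2(d[1],d[0])),np.linalg.norm(k[3]-k[4]),np.degrees(np.arctan2(*(k[4]-k[3])[1::-1])))
u=np.array([np.cos(np.radians(-106.8)),np.sin(np.radians(-106.8)),0]);g=k[1]-37*u;print(g)
go([*g[:2],60],-16.5);go([*g[:2],3],-16.5)
```

```text
[[421.8, 371.7, 8.0], [411.3, 339.0, 8.0], [387.9, 262.6, 8.0], [374.9, 350.7, 8.0], [448.7, 327.0, 8.0]]
263 295 151 196
114.26727463183813 -107.30430186079788 77.48646634792141 -17.814145224466696
[421.96989396 374.43510228   8.        ]
t 2.32 tcp [415.  355.3 181.1] q [ 0.71  0.07  0.06  1.56 -0.    2.56] shift [0.0203 0.0014 0.1211] rot [-0.     0.     0.003]
t 2.32 tcp [415.  355.3 181.1] q [ 0.71  0.07  0.06  1.56 -0.    2.56] shift [0.0204 0.0014 0.1781] rot [-0.     0.     0.003]
```

move_arm(
  targets="1 0.010 0.0007 0.03 0 0 0.02;1 0.010 0.0007 0.03 0 0 0;1 0 0 0.03 0 0 0;1 0 0 0.03 0 0 0;1 0 0 0.025 0 0 0;1 0 0 0.015 0 0 0;1 0 0 0.010 0 0 0;1 0 0 0.007 0 0 0;1 0 0 0 0 0 0;1 0 0 0 0 0 0",
)

```text
t: 3.15
tcp_pos: [422.5, 374.3, 5.0]
ee_rot: [-0.0, 0.807, 0.59, 0.0]
force: [0.1, 0.4, 0.5]
width: 85.5
finger_force: 0.0
```

move_arm(
  targets="-1 0 0 0 0 0 0;-1 0 0 0 0 0 0;-1 0 0 0 0 0 0;-1 0 0 0 0 0 0;-1 0 0 0 0 0 0;-1 0 0 0 0 0 0;-1 0 0 0 0 0 0;-1 0 0 0 0 0 0;-1 0 0 0 0 0 0;-1 0 0 0 0 0 0",
  grip_force=80,
)

```text
t: 3.98
tcp_pos: [422.6, 374.4, 5.2]
ee_rot: [-0.0, 0.807, 0.59, 0.001]
force: [-0.5, -0.8, 5.7]
width: 29.5
finger_force: 79.7
```

move_arm(
  targets="-1 0 0 -0.005 0 0 0;-1 0 0 -0.01 0 0 0;-1 0 0 -0.02 0 0 0;-1 0 0 -0.03 0 0 0;-1 0 0 -0.03 0 0 0;-1 0 0 -0.03 0 0 0;-1 0 0 -0.02 0 0 0;-1 0 0 -0.01 0 0 0;-1 0 0 0 0 0 0;-1 0 0 0 0 0 0",
)

```text
t: 4.82
tcp_pos: [422.2, 374.1, 158.8]
ee_rot: [0.0, 0.807, 0.59, -0.0]
force: [-0.4, 0.1, -0.5]
width: 29.3
finger_force: 79.3
```

Run:
```python
from h import *
go([520,210,150],15)
import pickle
c=cams.get_calibration('wrist');im=cams.grab_frame('wrist');s=cams.grab_frame('side');pickle.dump(c,open('w2.pkl','wb'))
cs=cams.get_calibration('side');u=proj(cs,pose()[1])[0];print(u)
u=u.astype(int);cr=s[max(0,u[1]-60):u[1]+60,max(0,u[0]-60):u[0]+80];cr=cv2.resize(cr,None,fx=2.8,fy=2.8);print('origin',max(0,u[1]-60),max(0,u[0]-60))
cv2.imwrite('pics/w2s.png',s[:,:,::-1])
o=np.zeros((420,800,3),np.uint8);o[:336,:cr.shape[1]]=cr;w=im[120:420,80:480];o[:300,400:]=w
cv2.imwrite('pics/w2.png',o[:,:,::-1])
```

```text
t 4.82 tcp [422.2 374.1 158.8] q [0.72 0.11 0.06 1.52 0.   2.6 ] shift [-0.1267  0.143   0.0089] rot [-0.    0.   -0.57]
[317.09012636 268.84952058]
origin 208 257
```

View pics/w2.png

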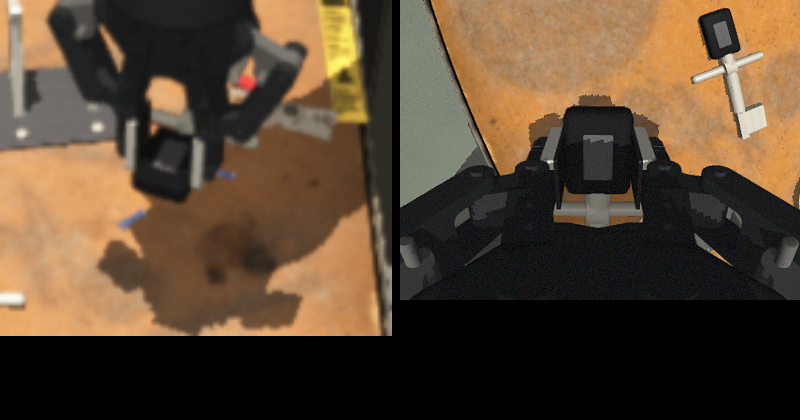

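Run:
```python
from h import *
import pickle;c=pickle.load(open('w2.pkl','rb'));cs=cams.get_calibration('side')
a=np.radians(-107.3);u=np.array([np.cos(a),np.sin(a),0]);p=pose()[1]
k=plane(c,[[278,330],[278,227]],p[2]+2+7,True);k2=plane(c,[[278,330]],p[2]+2+4,True)
print('along key from TCP: end',(k[1]-p)@u,'cross',(k2[0]-p)@u)
for X in(p+u*37+[0,0,2],p+u*117+[0,0,2],p-u*19+[0,0,2]): print((proj(cs,X)[0]-[257,208])*2.8)
for t in(0.2,-0.2,.5): print(t,(proj(cs,p+37*u+80*u*np.cos(t)-[0,0,80*np.sin(t)-2])[0]-[257,208])*2.8)
```

```text
along key from TCP: end -22.375565573433132 cross 34.37718444738176
[189.63908202 124.36787355]
[231.2683672   39.34921817]
[156.92625431 191.17662642]
0.2 [228.84206905  60.96806115]
-0.2 [232.17609979  20.46338206]
0.5 [222.62171167  96.87137699]
```

The key is held level, with its crossbar 34.5 mm ahead of the TCP. Next I'll look at the fork more closely in the first pictures.

Run:
```python
from h import *
t=cv2.imread('pics/top0.png');s=cv2.imread('pics/side0.png');c=cams.get_calibration('top')
hsv=cv2.cvtColor(t,cv2.COLOR_BGR2HSV);roi=np.zeros(t.shape[:2],np.uint8);roi[168:222,262:316]=1
m=((hsv[...,1]<90)|(hsv[...,2]<60)).astype(np.uint8)*roi;m=cv2.morphologyEx(m,cv2.MORPH_OPEN,np.ones((3,3)))
cn=max(cv2.findContours(m,0,2)[0],key=cv2.contourArea);r=cv2.minAreaRect(cn);b=cv2.boxPoints(r)
k=plane(c,b,6);print(r);print(k.round(1).tolist(),k.mean(0).round(1),[np.linalg.norm(k[i]-k[(i+1)%4]).round(1) for i in range(4)])
for i in range(2):d=k[i+1]-k[i];print(np.degrees(np.arctan2(d[1],d[0])))
o=np.zeros((480,800,3),np.uint8)
o[:480,:480]=cv2.resize(s[190:270,245:325],(480,480),interpolation=cv2.INTER_CUBIC)
o[:320,480:]=cv2.resize(t[165:225,260:320],(320,320),interpolation=cv2.INTER_CUBIC);cv2.imwrite('pics/f.png',o)
```

```text
((288.3658447265625, 195.20733642578125), (37.156494140625, 32.33732604980469), 77.90524291992188)
[[541.1, 207.1, 6.0], [557.2, 128.6, 6.0], [466.8, 110.6, 6.0], [450.9, 188.8, 6.0]] [504.  158.8   6. ] [np.float64(80.2), np.float64(92.2), np.float64(79.7), np.float64(92.0)]
-78.37868898641156
-168.78961255484148
```

View pics/f.png

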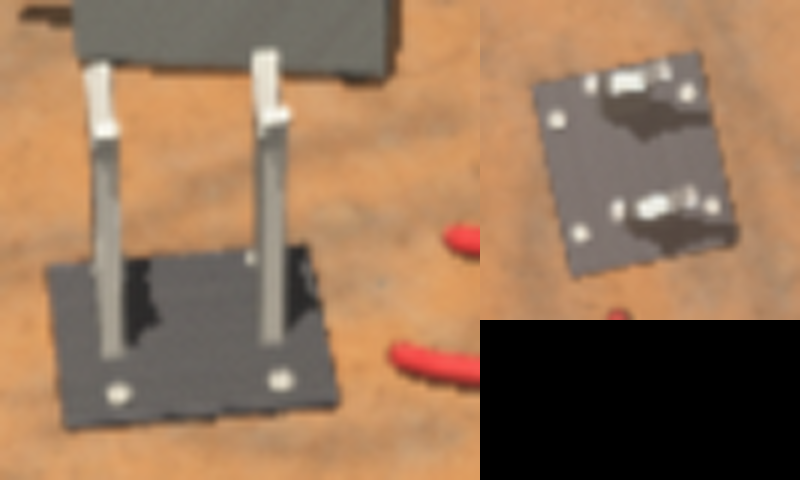

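Run:
```python
from h import *
c=cams.get_calibration('side');ct=cams.get_calibration('top')
k=plane(c,np.array([[105,128],[275,113],[98,68],[265,55]])/6+[245,190],108);print(k.round(1).tolist(),k.mean(0).round(1))
f=lambda l:(np.array(l)-[480,0])/(320/60)+[260,165]
print(plane(ct,f([[627,80],[653,205]]),92).round(1),plane(ct,f([[591,83],[664,72],[617,210],[689,197]]),108).round(1).tolist())
u=np.array([np.cos(np.radians(-78.5)),np.sin(np.radians(-78.5)),0])
g=np.array([504,158.8,0])-u*34.5;print(g)
go([*g[:2],140],11.5)
```

```text
[[527.6, 179.5, 108.0], [475.0, 168.0, 108.0], [533.1, 149.1, 108.0], [480.2, 138.4, 108.0]] [504.  158.8 108. ]
[[530.  162.5  92. ]
 [477.  152.2  92. ]] [[526.7, 177.8, 108.0], [531.0, 147.5, 108.0], [473.9, 167.7, 108.0], [479.0, 137.9, 108.0]]
[497.12180626 192.60740231   0.        ]
t 4.92 tcp [421.7 373.6 157.4] q [ 0.73  0.11  0.05  1.52 -0.    2.6 ] shift [-0.1496  0.1268  0.0176] rot [-0.002  0.002 -0.509]
```

move_arm(
  targets="-1 -0.008 0.0068 0 0 0 0;-1 -0.0157 0.0133 0 0 0 0;-1 -0.0157 0.0133 0 0 0 0;-1 -0.0157 0.0133 0 0 0 0;-1 -0.0157 0.0133 0 0 0 0;-1 -0.0157 0.0133 0 0 0 0;-1 -0.0157 0.0133 0 0 0 0;-1 -0.0157 0.0133 0 0 0 0;-1 -0.0157 0.0133 0 0 0 0;-1 -0.0157 0.0133 0 0 0 0;-1 0 0.0003 0 0 0 0;-1 0 0 0 0 0 -0.102;-1 0 0 0 0 0 -0.102;-1 0 0 0 0 0 -0.102;-1 0 0 0 0 0 -0.102;-1 0 0 0 0 0 -0.102;-1 0 0 0 0 0 0;-1 0 0 0 0 0 0;-1 0 0 0 0 0 0;-1 0 0 0 0 0 0",
)

```text
t: 6.58
tcp_pos: [497.6, 193.3, 159.0]
ee_rot: [-0.0, 0.633, 0.774, -0.0]
force: [-0.2, -0.2, -1.0]
width: 29.4
finger_force: 79.3
```

Run:
```python
from h import *
go([497.1,192.6,94],11.5)
w=cams.grab_frame('side');t=cams.grab_frame('top')
o=np.zeros((480,800,3),np.uint8)
o[:480,:480]=cv2.resize(w[150:270,225:345],(480,480),interpolation=cv2.INTER_CUBIC)
o[:320,480:]=cv2.resize(t[155:235,240:320],(320,320),interpolation=cv2.INTER_CUBIC);cv2.imwrite('pics/g.png',o[:,:,::-1])
```

```text
t 6.58 tcp [497.6 193.3 159. ] q [ 0.37  0.03 -0.02  1.52  0.    1.74] shift [-0.0005 -0.0006  0.065 ] rot [-0.     0.    -0.001]
```

View pics/g.png

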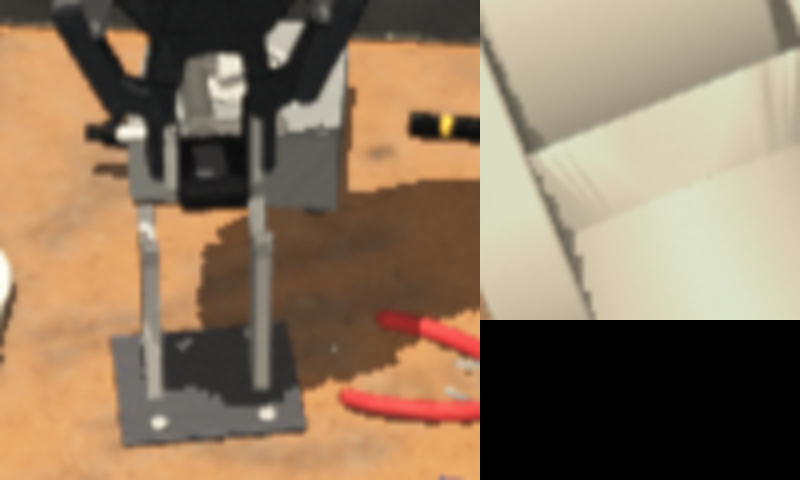

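The side view shows the bow held level over the fork, centred between the cheeks. I'm lowering it.

move_arm(
  targets="-1 -0.0005 -0.0006 0.015 0 0 0;-1 0 0 0.015 0 0 0;-1 0 0 0.015 0 0 0;-1 0 0 0.010 0 0 0;-1 0 0 0.004 0 0 0;-1 0 0 0.003 0 0 0;-1 0 0 0 0 0 0;-1 0 0 0 0 0 0;-1 0 0 0 0 0 0",
)

```text
t: 7.43
tcp_pos: [497.7, 192.9, 98.1]
ee_rot: [0.0, 0.632, 0.775, 0.001]
force: [-0.3, -0.2, -1.5]
width: 29.5
finger_force: 79.3
```

move_arm(
  targets="-1 0 0 0.002 0 0 0;-1 0 0 0 0 0 0;-1 0 0 0 0 0 0",
)

```text
t: 7.68
tcp_pos: [497.3, 192.7, 95.4]
ee_rot: [0.0, 0.632, 0.775, 0.0]
force: [0.0, -0.4, -1.4]
width: 29.5
finger_force: 79.3
```

move_arm(
  targets="-1 0 0 0.001 0 0 0;-1 0 0 0 0 0 0;-0.2 0 0 0 0 0 0;0.2 0 0 0 0 0 0;1 0 0 0 0 0 0;1 0 0 0 0 0 0;1 0 0 0 0 0 0;1 0 0 0 0 0 0;1 0 0 0 0 0 0;1 0 0 0 0 0 0;1 0 0 0 0 0 0;1 0 0 0 0 0 0",
)

```text
t: 8.68
tcp_pos: [497.3, 192.7, 94.3]
ee_rot: [-0.0, 0.632, 0.775, -0.0]
force: [0.2, -0.2, 0.5]
width: 85.4
finger_force: 0.0
```

Run:
```python
from h import *
w=cams.grab_frame('side');i=cams.grab_frame('wrist')
o=np.zeros((480,800,3),np.uint8)
o[:480,:480]=cv2.resize(w[150:270,225:345],(480,480),interpolation=cv2.INTER_CUBIC)
o[:320,480:]=cv2.resize(i[130:400,140:410],(320,320),interpolation=cv2.INTER_AREA);cv2.imwrite('pics/hh.png',o[:,:,::-1])
```

```text
(no output)
```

View pics/hh.png

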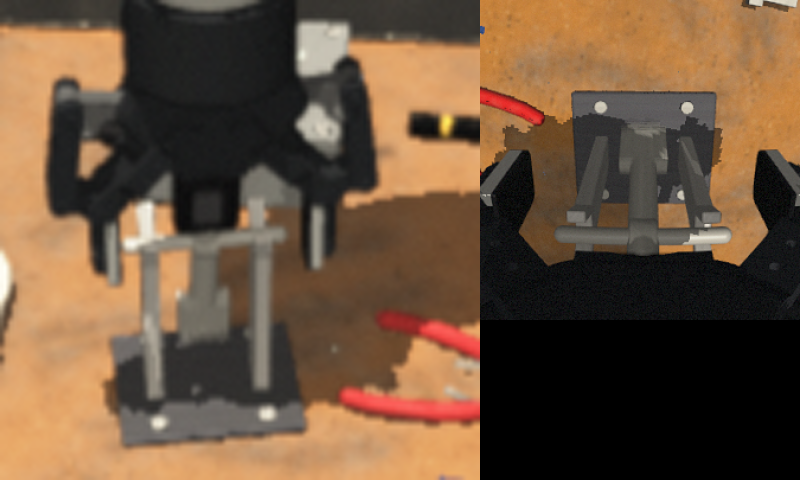

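The key hangs bit-down with its crossbar in both notches. I'll retreat upward, turn 90° and come over the bow.

move_arm(
  targets="1 0 0 -0.015 0 0 0;1 0 0 -0.03 0 0 0;1 0 0 -0.03 0 0 0;1 0 0 -0.015 0 0 0;1 -0.017 0 0 0 0 0;1 -0.0175 0 0 0 0 0;1 0 0 0 0 0 0",
)

```text
t: 9.37
tcp_pos: [504.7, 157.2, 184.8]
ee_rot: [0.0, 0.633, 0.774, 0.0]
force: [-0.8, 0.4, -0.1]
width: 84.9
finger_force: 0.0
```

move_arm(
  targets="1 0 0 0 0 0 -0.1208;1 0 0 0 0 0 -0.1208;1 0 0 0 0 0 -0.1208;1 0 0 0 0 0 -0.1208;1 0 0 0 0 0 -0.1208;1 0 0 0 0 0 -0.1208;1 0 0 0 0 0 -0.1208;1 0 0 0 0 0 -0.1208;1 0 0 0 0 0 -0.1208;1 0 0 0 0 0 -0.1208;1 0 0 0 0 0 -0.1208;1 0 0 0 0 0 -0.1208;1 0 0 0 0 0 -0.1208;1 0 0 0 0 0 0;1 0 0 0 0 0 0;1 0 0 0 0 0 0;1 0 0 0 0 0 0;1 0 0 0 0 0 0;1 0 0 0 0 0 0;1 0 0 0 0 0 0",
)

```text
t: 11.03
tcp_pos: [504.2, 158.9, 184.3]
ee_rot: [-0.0, -0.1, 0.995, 0.0]
force: [0.0, -0.2, 0.3]
width: 85.2
finger_force: 0.0
```

Run:
```python
from h import *
go([504,158.8,116],101.5)
w=cams.grab_frame('side');c=cams.get_calibration('wrist');i=cams.grab_frame('wrist');import pickle;pickle.dump(c,open('w3.pkl','wb'))
print(proj(c,[[504,158.8,152],[504,158.8,96]],True))
o=np.zeros((480,800,3),np.uint8)
o[:400,:400]=cv2.resize(w[150:270,225:345],(400,400),interpolation=cv2.INTER_CUBIC)
o[:400,400:]=i[20:420,80:480];cv2.imwrite('pics/i.png',o[:,:,::-1])
```

```text
t 11.03 tcp [504.2 158.9 184.3] q [0.31 0.02 0.02 1.57 0.   0.1 ] shift [ 0.0002 -0.0001  0.0683] rot [ 0. -0. -0.]
[[277.93303369 239.70056864]
 [277.85198426 213.2841582 ]]
```

View pics/i.png

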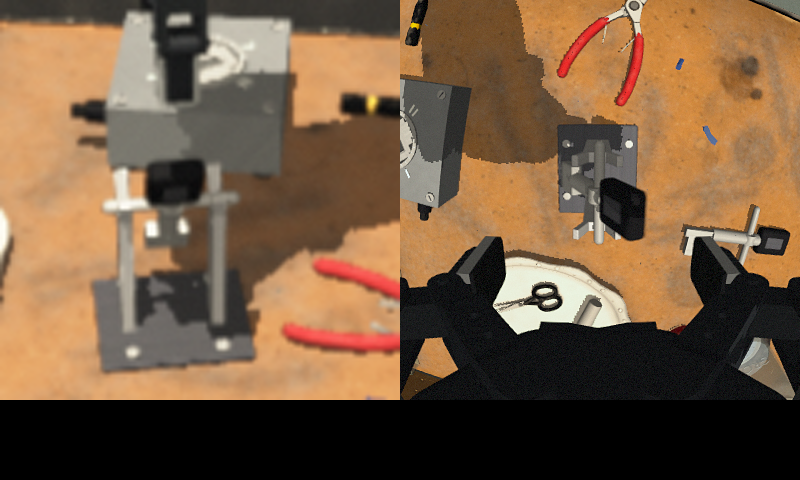

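The wrist view shows the crossbar at (278,215), as predicted, and the key still swaying. I've used all ten picture views, so I'll measure by mask from here. I'm waiting for the sway to end.

move_arm(
  targets="1 0 0 0 0 0 0;1 0 0 0 0 0 0;1 0 0 0 0 0 0;1 0 0 0 0 0 0;1 0 0 0 0 0 0;1 0 0 0 0 0 0;1 0 0 0 0 0 0;1 0 0 0 0 0 0;1 0 0 0 0 0 0;1 0 0 0 0 0 0;1 0 0 0 0 0 0;1 0 0 0 0 0 0;1 0 0 0 0 0 0;1 0 0 0 0 0 0;1 0 0 0 0 0 0;1 0 0 0 0 0 0;1 0 0 0 0 0 0;1 0 0 0 0 0 0;1 0 0 0 0 0 0;1 0 0 0 0 0 0",
)

```text
t: 12.8
tcp_pos: [504.2, 158.9, 184.3]
ee_rot: [0.0, -0.101, 0.995, 0.0]
force: [-0.9, -0.4, -0.2]
width: 85.7
finger_force: 0.0
```

move_arm(
  targets="1 0 0 0 0 0 0;1 0 0 0 0 0 0;1 0 0 0 0 0 0;1 0 0 0 0 0 0;1 0 0 0 0 0 0;1 0 0 0 0 0 0;1 0 0 0 0 0 0;1 0 0 0 0 0 0;1 0 0 0 0 0 0;1 0 0 0 0 0 0;1 0 0 0 0 0 0;1 0 0 0 0 0 0",
)

```text
t: 13.8
tcp_pos: [504.2, 158.9, 184.3]
ee_rot: [-0.0, -0.101, 0.995, -0.0]
force: [-0.4, -0.3, -0.5]
width: 85.4
finger_force: 0.0
```

Run:
```python
from h import *
for k in range(2):
    c=cams.get_calibration('wrist');im=cams.grab_frame('wrist').astype(int)
    m=(im.max(2)<40).astype(np.uint8);m[:150]=0;m[285:]=0;m[:,:230]=0;m[:,340:]=0
    m=cv2.morphologyEx(m,cv2.MORPH_OPEN,np.ones((5,5)))
    n,l,st,ce=cv2.connectedComponentsWithStats(m)
    for i in range(1,n): 
        if st[i,4]>80: print(st[i],ce[i].round(1),plane(c,ce[i],145,True).round(1))
a=np.radians(11.5);y=np.array([np.cos(a),np.sin(a),0]);x=np.array([np.sin(a),-np.cos(a),0]);o=np.array([504,158.8,0])
print(proj(c,[o+16*sy*y+7*sx*x+[0,0,z] for z in(152,108) for sy in(-1,1) for sx in (-1,1)],True).round(0).tolist())
```

```text
[ 260  198   25   65 1257] [271.7 227. ] [[499.5 154.1 145. ]]
[ 266  199   24   64 1185] [276.6 227. ] [[498.9 157.  145. ]]
[[291.0, 213.0], [265.0, 213.0], [290.0, 265.0], [266.0, 265.0], [288.0, 196.0], [268.0, 196.0], [288.0, 239.0], [268.0, 239.0]]
```

move_arm(
  targets="1 0 0 0 0 0 0;1 0 0 0 0 0 0;1 0 0 0 0 0 0;1 0 0 0 0 0 0;1 0 0 0 0 0 0;1 0 0 0 0 0 0;1 0 0 0 0 0 0;1 0 0 0 0 0 0;1 0 0 0 0 0 0;1 0 0 0 0 0 0;1 0 0 0 0 0 0;1 0 0 0 0 0 0;1 0 0 0 0 0 0;1 0 0 0 0 0 0;1 0 0 0 0 0 0;1 0 0 0 0 0 0;1 0 0 0 0 0 0;1 0 0 0 0 0 0;1 0 0 0 0 0 0;1 0 0 0 0 0 0",
)

```text
t: 15.57
tcp_pos: [504.2, 158.9, 184.3]
ee_rot: [0.0, -0.101, 0.995, -0.0]
force: [-0.1, 0.4, 0.9]
width: 85.4
finger_force: 0.0
```

Run:
```python
from h import *
for k in range(4):
    im=cams.grab_frame('wrist').astype(int)
    m=(im.max(2)<40).astype(np.uint8);m[:150]=0;m[285:]=0;m[:,:230]=0;m[:,340:]=0
    m=cv2.morphologyEx(m,cv2.MORPH_OPEN,np.ones((5,5)))
    n,l,st,ce=cv2.connectedComponentsWithStats(m)
    print([st[i].tolist() for i in range(1,n) if st[i,4]>80])
go([504,158.8,116],101.5)
```

```text
[[267, 199, 24, 64, 1196]]
[[267, 199, 24, 64, 1191]]
[[267, 199, 24, 64, 1168]]
[[267, 199, 24, 64, 1172]]
t 15.77 tcp [504.2 158.9 184.3] q [ 0.31  0.02  0.02  1.57 -0.    0.1 ] shift [ 0.0002 -0.0001  0.0683] rot [-0.    -0.     0.001]
```

At rest and upright. I'll descend and grip the bow.

move_arm(
  targets="1 0 0 0.015 0 0 0;1 0 0 0.02 0 0 0;1 0 0 0.015 0 0 0;1 0 0 0.01 0 0 0;1 0 0 0.007 0 0 0;1 0 0 0 0 0 0;1 0 0 0 0 0 0;-1 0 0 0 0 0 0;-1 0 0 0 0 0 0;-1 0 0 0 0 0 0;-1 0 0 0 0 0 0;-1 0 0 0 0 0 0;-1 0 0 0 0 0 0;-1 0 0 0 0 0 0;-1 0 0 0 0 0 0;-1 0 0 0 0 0 0;-1 0 0 0 0 0 0;-1 0 0 0 0 0 0",
  grip_force=80,
)

```text
t: 17.27
tcp_pos: [504.3, 159.0, 117.5]
ee_rot: [0.0, -0.101, 0.995, 0.0]
force: [0.3, -0.1, 3.7]
width: 13.1
finger_force: 78.2
```

Run:
```python
from h import *
go([501,-44,230],129)
print(pose()[0]['moment'])
```

```text
t 17.27 tcp [504.3 159.  117.5] q [ 0.31  0.02 -0.11  1.44  0.    0.1 ] shift [ 0.0438 -0.1982 -0.1125] rot [-0.     0.    -0.479]
[0.11477495 0.01241129 0.01376735]
```

move_arm(
  targets="-1 0 0 -0.008 0 0 0;-1 0 0 -0.015 0 0 0;-1 0 0 -0.02 0 0 0;-1 0 0 -0.02 0 0 0;-1 0 0 -0.02 0 0 0;-1 0 0 -0.02 0 0 0;-1 0 0 -0.01 0 0 0;-1 0 0 0 0 0 0;-1 0 0 0 0 0 0;-1 0 0 0 0 0 -0.08;-1 0 0 0 0 0 -0.08;-1 0 0 0 0 0 -0.08;-1 0 0 0 0 0 -0.08;-1 0 0 0 0 0 -0.08;-1 0 0 0 0 0 -0.08;-1 0 0 0 0 0 0;-1 0 0 0 0 0 0",
)

```text
t: 18.68
tcp_pos: [503.8, 158.8, 228.9]
ee_rot: [-0.001, -0.333, 0.943, 0.0]
force: [-0.2, 0.4, -0.7]
width: 12.9
finger_force: 77.7
```

Run:
```python
from h import *
go([501,-44,230],129)
c=cams.get_calibration('wrist');im=cams.grab_frame('wrist');cv2.imwrite('pics/j.png',im[:,:,::-1])
import pickle;pickle.dump(c,open('w4.pkl','wb'))
print('box expected at',proj(c,[[501,-44,57]],True),'tip',proj(c,[pose()[1]-[0,0,93]],True))
# side0 / top0 bezel: bright blob
for n,roi in(('side',(150,190,258,314)),('top',(170,218,350,402))):
    s=cv2.imread(f'pics/{n}0.png');g=s.min(2);m=np.zeros_like(g);a,b,d,e=roi
    m[a:b,d:e]=(g[a:b,d:e]>np.percentile(g[a:b,d:e],70))
    cn=cv2.findContours(m,0,2)[0];cn=max(cn,key=cv2.contourArea);E=cv2.fitEllipse(cv2.convexHull(cn));print(n,E,plane(cams.get_calibration(n),[E[0]],57).round(1))
```

```text
t 18.68 tcp [503.8 158.8 228.9] q [ 0.31  0.04  0.12  1.65  0.   -0.37] shift [ 0.1295 -0.1561 -0.001 ] rot [ 0.001 -0.002 -0.002]
box expected at [[125.51448269  69.5125364 ]] tip [[278.24493099 212.56320312]]
side ((288.3957824707031, 165.89610290527344), (25.496957778930664, 49.212432861328125), 89.09942626953125) [[494.5 -51.1  57. ]]
top ((377.74957275390625, 197.16574096679688), (32.06329345703125, 46.86345672607422), 164.7090301513672) [[492.2 -49.4  57. ]]
```

move_arm(
  targets="-1 0.01 -0.012 0 0 0 0;-1 0.0155 -0.0187 0 0 0 0;-1 0.0155 -0.0187 0 0 0 0;-1 0.0155 -0.0187 0 0 0 0;-1 0.0155 -0.0187 0 0 0 0;-1 0.0055 -0.0067 0 0 0 0;-1 0 0 0 0 0 0;-1 0 0 0 0 0 0;-1 0 0 0 0 0 0",
)

```text
t: 19.48
tcp_pos: [502.9, 38.2, 230.1]
ee_rot: [-0.0, -0.334, 0.943, 0.0]
force: [-0.4, 0.2, -0.7]
width: 12.9
finger_force: 77.9
```

```bash
cat > slot.py <<'E'
from h import *
import pickle,sys
c=cams.get_calibration('wrist');im=cams.grab_frame('wrist');cv2.imwrite('pics/k%s.png'%sys.argv[1],im[:,:,::-1])
u=proj(c,[[501,-44,55]],True)[0];print('expect',u)
# rectified metric patch of the box top (z=54): 4 px/mm
xs,ys=np.meshgrid(np.arange(-60,60,.25),np.arange(-60,60,.25));P=np.c_[501+xs.ravel(),-44+ys.ravel(),np.full(xs.size,54.)]
q=proj(c,P,True).astype(np.float32).reshape(*xs.shape,2);pt=cv2.remap(im,q[...,0],q[...,1],cv2.INTER_LINEAR)
g=pt.max(2);m=(g<90).astype(np.uint8);m[np.hypot(xs,ys)>22]=0;m=cv2.morphologyEx(m,cv2.MORPH_OPEN,np.ones((9,9)))
for cn in cv2.findContours(m,0,2)[0]:
    r=cv2.minAreaRect(cn)
    if cv2.contourArea(cn)>500:
        b=cv2.boxPoints(r);e=[(b[1]-b[0]),(b[2]-b[1])];e=max(e,key=np.linalg.norm)
        print('slot',np.array(r[0])/4-60+[501,-44],'size',np.array(r[1])/4,'ang',np.degrees(np.arctan2(e[1],e[0]))%180)
print(np.percentile(g[np.hypot(xs,ys)<22],[5,20,50,80,95]))
E
python3 slot.py 1; python3 -c "
from h import *
go([501,-44,230],129)"
```

```text
expect [214.12620983 137.37731585]
slot [501.13082123 -43.89021683] size [30.04602814 12.90565395] ang 33.465378
[ 57.  67. 118. 121. 218.]
t 19.53 tcp [502.9  38.4 230.1] q [ 0.08 -0.02  0.06  1.65  0.   -0.61] shift [ 0.0534 -0.0628  0.0001] rot [ 0.    -0.     0.001]
```

move_arm(
  targets="-1 0.009 -0.0105 0 0 0 0;-1 0.0135 -0.016 0 0 0 0;-1 0.0135 -0.016 0 0 0 0;-1 0.0115 -0.0135 0 0 0 0;-1 0.0059 -0.0068 0 0 0 0;-1 0 0 0 0 0 0.05;-1 0 0 0 0 0 0.046;-1 0 0 0 0 0 0;-1 0 0 0 0 0 0;-1 0 0 0 0 0 0;-1 0 0 0 0 0 0",
)

```text
t: 20.45
tcp_pos: [501.0, -44.5, 230.3]
ee_rot: [-0.0, -0.289, 0.957, 0.0]
force: [1.3, -0.0, -1.7]
width: 13.0
finger_force: 77.9
```

Run:
```python
from h import *
go([501.1,-43.9,162],123.5)
cs=cams.get_calibration('side');s=cams.grab_frame('side');cv2.imwrite('pics/l.png',s[:,:,::-1])
p=pose()[1]
# crossbar (bright) near expected: tip, ends
a=np.radians(33.5);y=np.array([np.cos(a),np.sin(a),0])
for X in(p-[0,0,101.5],p-[0,0,21.5]+40*y,p-[0,0,21.5]-40*y,p-[0,0,21.5]): print(proj(cs,X).round(1))
```

```text
t 20.45 tcp [501.  -44.5 230.3] q [-0.09 -0.03  0.06  1.66  0.   -0.68] shift [-0.0004  0.0004  0.0683] rot [ 0.    -0.     0.002]
[[285.3 140. ]]
[[268.4 111.5]]
[[301.9 102.6]]
[[285.4 107. ]]
```

move_arm(
  targets="-1 -0.0003 0.0004 0.01 0 0 0;-1 0 0 0.015 0 0 0;-1 0 0 0.015 0 0 0;-1 0 0 0.015 0 0 0;-1 0 0 0.008 0 0 0;-1 0 0 0.004 0 0 0;-1 0 0 0 0 0 0;-1 0 0 0 0 0 0;-1 0 0 0 0 0 0",
)

```text
t: 21.25
tcp_pos: [501.4, -44.5, 164.2]
ee_rot: [0.001, -0.289, 0.957, -0.0]
force: [-0.3, -0.1, -1.2]
width: 13.2
finger_force: 78.0
```

move_arm(
  targets="-1 0 0 0.003 0 0 0;-1 0 0 0.003 0 0 0;-1 0 0 0.003 0 0 0;-1 0 0 0.002 0 0 0;-1 0 0 0 0 0 0;-1 0 0 0 0 0 0",
)

```text
t: 21.75
tcp_pos: [500.9, -44.4, 152.1]
ee_rot: [-0.0, -0.289, 0.957, 0.0]
force: [0.6, 0.4, -1.2]
width: 13.5
finger_force: 78.0
```

move_arm(
  targets="-1 0 0 0.003 0 0 0;-1 0 0 0.003 0 0 0;-1 0 0 0.003 0 0 0;-1 0 0 0.003 0 0 0;-1 0 0 0 0 0 0;-1 0 0 0 0 0 0",
)

```text
t: 22.25
tcp_pos: [500.8, -44.4, 140.0]
ee_rot: [-0.0, -0.289, 0.957, 0.0]
force: [-0.1, -0.8, -1.5]
width: 13.3
finger_force: 78.0
```

move_arm(
  targets="-1 0 0 0.003 0 0 0;-1 0 0 0.003 0 0 0;-1 0 0 0.003 0 0 0;-1 0 0 0.002 0 0 0;-1 0 0 0 0 0 0;-1 0 0 0 0 0 0",
)

```text
t: 22.75
tcp_pos: [500.9, -44.4, 129.1]
ee_rot: [-0.0, -0.289, 0.957, 0.0]
force: [-0.1, 0.5, -1.5]
width: 13.0
finger_force: 78.0
```

move_arm(
  targets="-1 0 0 0.002 0 0 0;-1 0 0 0.001 0 0 0;-1 0 0 0 0 0 0;-1 0 0 0 0 0 0",
)

```text
t: 23.08
tcp_pos: [501.0, -44.4, 126.2]
ee_rot: [-0.0, -0.289, 0.957, 0.0]
force: [-0.5, -0.6, -0.6]
width: 13.2
finger_force: 78.0
```

move_arm(
  targets="-1 0 0 0.001 0 0 0;-1 0 0 0.0005 0 0 0;-1 0 0 0 0 0 0;-1 0 0 0 0 0 0",
)

```text
t: 23.42
tcp_pos: [501.3, -44.4, 125.6]
ee_rot: [0.001, -0.289, 0.957, -0.0]
force: [-1.0, 0.5, 6.1]
width: 13.5
finger_force: 79.1
```

The floor is felt at TCP z 125.6, as predicted, so the key is home. Turning clockwise.

move_arm(
  targets="-1 0 0 0 0 0 0;-1 0 0 0 0 0 0;-1 0 0 0 0 0 0.05;-1 0 0 0 0 0 0.1;-1 0 0 0 0 0 0.1;-1 0 0 0 0 0 0.1;-1 0 0 0 0 0 0.1;-1 0 0 0 0 0 0.1;-1 0 0 0 0 0 0.1;-1 0 0 0 0 0 0.1;-1 0 0 0 0 0 0.1;-1 0 0 0 0 0 0.1;-1 0 0 0 0 0 0.1;-1 0 0 0 0 0 0.1;-1 0 0 0 0 0 0;-1 0 0 0 0 0 0;-1 0 0 0 0 0 0",
)

```text
t: 24.83
tcp_pos: [501.6, -44.1, 125.6]
ee_rot: [0.001, 0.277, 0.961, 0.001]
force: [0.0, 2.3, 6.2]
width: 13.0
finger_force: 79.1
```

```bash
python3 -c "
from h import *
go([501.1,-43.9,125],123.5);s=monitor.read_state();print(s['moment'],s['effort'][5],s['force'])"
```

```text
t 24.83 tcp [501.6 -44.1 125.6] q [-0.09 -0.04 -0.16  1.45  0.    0.47] shift [ 0.0005 -0.0001  0.0006] rot [ 1.000e-03  2.000e-03 -1.146e+00]
[ 0.74182963 -0.16063043  0.02037892] 0.03285107435658574 [0.01557311 2.28554652 6.24779813]
```

move_arm(
  targets="-1 0 0 0 0 0 0.05;-1 0 0 0 0 0 0.05;-1 0 0 0 0 0 0.03;-1 0 0 0 0 0 0;-1 0 0 0 0 0 0",
)

```text
t: 25.25
tcp_pos: [501.7, -44.1, 125.6]
ee_rot: [0.001, 0.339, 0.941, 0.001]
force: [1.2, 2.2, 5.9]
width: 13.3
finger_force: 79.0
```

```bash
python3 -c "
from h import *
go([501.1,-43.9,125],123.5);s=monitor.read_state();print(s['moment'],s['effort'][5],s['force'])"
```

```text
t 25.25 tcp [501.7 -44.1 125.6] q [-0.09 -0.04 -0.16  1.45  0.    0.6 ] shift [ 0.0006 -0.0002  0.0006] rot [ 1.000e-03  2.000e-03 -1.276e+00]
[ 0.70049183 -0.29085568  0.02389224] 0.1164568355306983 [1.17740867 2.18039845 5.94892289]
```

move_arm(
  targets="-1 0 0 0 0 0 0.03;-1 0 0 0 0 0 0.03;-1 0 0 0 0 0 0;-1 0 0 0 0 0 0",
)

```text
t: 25.58
tcp_pos: [501.8, -44.2, 125.6]
ee_rot: [0.001, 0.367, 0.93, 0.001]
force: [1.7, 2.7, 5.2]
width: 12.9
finger_force: 79.0
```

```bash
python3 -c "
from h import *
go([501.1,-43.9,125],123.5);s=monitor.read_state();print(s['moment'],s['effort'][5],s['force'])"
```

```text
t 25.58 tcp [501.8 -44.2 125.6] q [-0.09 -0.04 -0.16  1.45  0.    0.66] shift [ 0.0007 -0.0003  0.0006] rot [ 1.000e-03  2.000e-03 -1.336e+00]
[ 0.64940469 -0.33476844  0.05536902] 0.204444439150393 [1.73622169 2.6967127  5.24168902]
```

move_arm(
  targets="-1 0 0 0 0 0 0.04;-1 0 0 0 0 0 0.04;-1 0 0 0 0 0 0;-1 0 0 0 0 0 0",
)

```text
t: 25.92
tcp_pos: [501.9, -44.3, 125.6]
ee_rot: [0.001, 0.403, 0.915, 0.0]
force: [2.1, 0.6, 5.8]
width: 12.7
finger_force: 81.9
```

```bash
python3 -c "
from h import *
go([501.1,-43.9,125],123.5);s=monitor.read_state();print(s['moment'],s['effort'][5],s['force'])"
```

```text
t 25.92 tcp [501.9 -44.3 125.6] q [-0.09 -0.04 -0.16  1.45  0.    0.74] shift [ 0.0008 -0.0003  0.0006] rot [ 0.     0.003 -1.414]
[ 0.24194052 -0.56546487  1.49239087] 1.6240141913294792 [2.08974155 0.56425894 5.79306173]
```

The stop is felt (1.5 N·m). I'll back off a little, release and rise.

move_arm(
  targets="-1 0 0 0 0 0 -0.04;-1 0 0 0 0 0 0;-0.5 0 0 0 0 0 0;0 0 0 0 0 0 0;1 0 0 0 0 0 0;1 0 0 0 0 0 0;1 0 0 0 0 0 0;1 0 0 0 0 0 0;1 0 0 0 0 0 0;1 0 0 0 0 0 0;1 0 0 -0.015 0 0 0;1 0 0 -0.025 0 0 0;1 0 0 -0.025 0 0 0;1 0 0 -0.015 0 0 0;1 0 0 0 0 0 0;1 0 0 0 0 0 0;1 0 0 0 0 0 0;1 0 0 0 0 0 0",
)

```text
t: 27.42
tcp_pos: [500.6, -44.4, 203.5]
ee_rot: [-0.001, 0.387, 0.922, -0.0]
force: [0.1, -0.0, -0.1]
width: 85.5
finger_force: 0.0
```

Run:
```python
from h import *
import time
print(pose()[0]['t'],pose()[1],pose()[0]['force'])
c=cams.get_calibration('wrist');im=cams.grab_frame('wrist');cv2.imwrite('pics/m.png',im[:,:,::-1])
o=np.array([501.1,-43.9,0]);g=im.min(2)
def patch(z,h,f):
    xs,ys=np.meshgrid(np.arange(-h,h,.25),np.arange(-h,h,.25));P=np.c_[501.1+xs.ravel(),-43.9+ys.ravel(),np.full(xs.size,float(z))]
    q=proj(c,P,True).astype(np.float32).reshape(*xs.shape,2);return xs,ys,cv2.remap(im,q[...,0],q[...,1],1)
# dark bow at z~138 (top) 
xs,ys,p=patch(138,35,0);m=(p.max(2)<40).astype(np.uint8);m=cv2.morphologyEx(m,cv2.MORPH_OPEN,np.ones((9,9)))
for cn in cv2.findContours(m,0,2)[0]:
    if cv2.contourArea(cn)>1500:
        r=cv2.minAreaRect(cn);print('bow',np.array(r[0])/4-35+o[:2],np.array(r[1])/4,r[2])
# crossbar on z=108
for ang in range(-70,-10,4):
    a=np.radians(ang);d=np.array([np.cos(a),np.sin(a),0])
    P=[o+[0,0,107]+s*d*r for r in range(24,38,2) for s in(-1,1)]
    u=proj(c,P,True).round().astype(int);v=[g[b,a_] for a_,b in u];print(ang,np.round(np.mean(v[0::2])),np.round(np.mean(v[1::2])))
```

```text
27.4167 [500.56657449 -44.39436805 203.48482239] [ 0.14249375 -0.03450616 -0.11913128]
bow [503.2658783  -45.46874084] [15.37623501 42.8559494 ] 48.09405517578125
-70 145.0 152.0
-66 149.0 134.0
-62 179.0 111.0
-58 179.0 53.0
-54 163.0 14.0
-50 151.0 10.0
-46 191.0 13.0
-42 180.0 13.0
-38 128.0 15.0
-34 158.0 14.0
-30 89.0 14.0
-26 95.0 79.0
-22 123.0 125.0
-18 140.0 148.0
-14 138.0 148.0
```

The bow stands over the keyhole at about -42°, i.e. 1.32 rad clockwise, which is the stop plus the key's play. The robot is clear, so I'm handing in.

```bash
python3 -c "
from cell import finish_job
print(finish_job())"
```

```text
the job is handed in; nothing more can be done
None
```

I hung the fitting key in the fork, pushed it home, turned it to the on stop and let go of it. I handed the job in at about 27.5 s, the other key was not touched, and the judge's verdict was not shown.

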